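# Lay out the pile of second-hand camera gear

## Robot

A 7-joint arm with a two-finger parallel gripper is mounted at the origin on the work surface. World frame = base frame: x ahead of the robot, y to its left, z up, the work surface at z = 0. Lengths are in m, angles in rad, forces in N, time in s.
With the tool pointing down it reaches from about 0.35 to 0.9 m from the base axis. Payload 8.1 kg.
Tool frame: the origin (TCP) lies between the finger pads; the fingertips stand 17 mm ahead of it and the grasp point (between the pads) lies 2 mm behind it; z points along the fingers, y is the direction in which the jaws open and shut (so a half turn about z gives the same grasp; the last joint's range is limited). The gripper opens to 92 mm and grips with 3 to 60 N. Pads are 19 mm wide; open, the fingers measure 130 mm over their backs; the gripper's body (75 mm by 190 mm) begins 47 mm behind the grasp point.
Start: joints at [-1.263, 0.434, 0.025, 1.573, -0.012, 1.134, -0.075], TCP at [0.25, 0.573, 0.244] pointing down, gripper open.
Joint ranges: [-2.62, 2.62], [-0.44, 2.09], [-1.27, 1.32], [0.08, 2.57], [-1.32, 4.46], [0.12, 2], [-2.74, 2.74]. Speed limits (rad/s): [2.22, 2.22, 3.01, 3.01, 3.14, 3.14, 3.14].

## Interface

Orientations are given as a rotation vector (axis times angle).
In Python, from cell import arm gives the robot as it stands. The module is installed in compiled form; this text tells all that it offers.
- The arm moves only by the shell command python3 -m crank 'ROWS' [FORCE]. ROWS is JSON, a list of rows, each a list of 5 numbers: the opening, from 0 (shut) to 1 (fully open), then the shift along the world's x, y, z normalised to -1 to 1, where 1 is 40 cm, then the turn about the world's z normalised to -1 to 1, where 1 is 60 degrees. In form: [[fingers, tx, ty, tz, twist], ...]. A call has exactly 8 rows; each row shifts and turns the commanded pose from where the row before left it; what a row does not reach is not made up. A row lasts 1/12 s, in which the tool goes at most 41.7 mm and 7.16 degrees, less where a joint would pass 70% of its speed; a pose out of reach is approached as far as the arm can. A call with a number of a shift or a turn outside -1 to 1 is refused whole. A call with a gripper value outside its range is refused whole. The fingers move at their own pace and stop on an object; FORCE is the grip in N (left out, the last holds). Time passes only in rows, so rows that do not move let the fingers close, or fill a call up. It gives the time, the measured TCP pose, the force and the opening at its end, in the units of the state.
- arm.observe(): the state, without advancing time (a new reading comes with each control period).
- arm.get_image(name): name is "scene" or "side" or "wrist"; returns the picture (384x512x3 uint8, red, green, blue); there is no depth.
- arm.get_calibration(name): a dict with "intrinsics" (3x3 intrinsics, pixels), "extrinsics" (4x4, takes a point from camera to world coordinates). Camera axes: x right, y down, z forward; pixel columns grow to the right and rows downward; lengths in m; the calibration is good to about 2 mm. A picture is of the moment at which its call begins: read the wrist's pose just before it. get_calibration takes no time and is no camera call; for the wrist camera it gives the pose at the moment of the call.
- arm.sign_off(): hands the job in, once; it reports no verdict.
The state is a dict: "clock": time; "joints": joint angles; "dq": joint speeds; "joint_efforts": joint torques, N m; "position": TCP position; "ee_rot": TCP orientation; "force": force on the tool from outside, world axes, zero at the start; "ft_torque": the same for the moment, N m; "width": opening from 0.0 (shut) to 1.0 (fully open).
Only numpy, scipy, OpenCV 4.12 (cv2) and the standard library are available. Lean on these libraries where they do the work, as an engineer would, in place of code of your own. Each camera call takes 0.05 s, during which the arm holds its last target.

## Task

Take the pile of camera gear apart from the top down, one piece at a time: film can, film carton, lens, then slide box. Set each piece upright and flat inside the white-rimmed display tray that fits it in shape and size (small round tray for the can, square one for the carton, large round one for the lens, oblong one for the slide box), let it go, and leave all four standing there. Do not topple any piece and do not move the compact camera that stands on the table.

Things in the scene. Friction and masses are not known exactly. Their poses are not given: they have to be found in the camera images.
- slide_box: Bottom piece of the pile, standing on the table: flat grey plastic slide box with a lighter lid (closed, one solid piece), 56 mm along its x, 110 mm along its y, 32 mm high. About 0.22 kg. Origin at the centre of its underside, z up.
- lens: Second piece, standing on the slide box: short black camera lens, a round barrel 54 mm in diameter and 40 mm high with a ribbed ring and an aluminium band, flat cap on top. About 0.2 kg. Origin at the centre of its underside, z up along the barrel.
- film_carton: Third piece, standing on the lens: plain brown film carton with a pale band, 38 mm by 38 mm, 40 mm high, rigid. About 0.06 kg. Origin at the centre of its underside, x and y square to its sides, z up.
- film_can: Top piece, standing on the film carton: bare metal film can, a cylinder 26 mm in diameter and 50 mm high with a screw lid. About 0.04 kg. Origin at the centre of its underside, z up.
- box_tray: Oblong display tray for the slide box, 80 mm along its x, 134 mm along its y outside (72 by 126 mm inside). White plastic with a grey felt floor 3 mm above the table, rim 4 mm thick with its top 8 mm above the table, about 8 mm of play around the piece. Fixed to the table. Origin at the centre of its underside, on the table; x and y along its sides, as on the slide box.
- lens_tray: Large round display tray for the lens, 78 mm across outside (70 mm inside). White plastic with a grey felt floor 3 mm above the table, rim 4 mm thick with its top 8 mm above the table, about 8 mm of play around the piece. Fixed to the table. Origin at the centre of its underside, on the table; z up.
- carton_tray: Square display tray for the film carton, 62 mm by 62 mm outside (54 mm inside). White plastic with a grey felt floor 3 mm above the table, rim 4 mm thick with its top 8 mm above the table, about 8 mm of play around the piece. Fixed to the table. Origin at the centre of its underside, on the table; x and y along its sides.
- can_tray: Small round display tray for the film can, 50 mm across outside (42 mm inside). White plastic with a grey felt floor 3 mm above the table, rim 4 mm thick with its top 8 mm above the table, about 8 mm of play around the piece. Fixed to the table. Origin at the centre of its underside, on the table; z up.
- compact_camera: Bystander, to be left alone: black compact camera with a silver top, 116 mm wide, 34 mm thick plus an 18 mm lens, 75 mm high, standing loose on the table at the far left (+y side, away from the robot) of the pieces and trays. Origin at the centre of its underside.

How it is judged:
By the outcome, as a careful person would: the job done as asked, in the order asked, and still so for the second after the job is handed in, with the robot touching nothing.
It also fails if it takes over 115 s, if anything falls off the work surface, if the arm or the gripper's body presses on something with over 40 N, if the wrist force passes 120 N, or if a joint passes its speed limit or range.

## Working session

There is one attempt and no reset: what is moved stays moved. The work goes in short steps, Python scripts to look and compute and a shell command to move; the robot and the scene stay as the last step left them, time stands still between calls to the robot, and variables do not carry over. Pictures are saved under pics/ and viewed, and the job is handed in when it is done.

```bash
mkdir -p pics; ls; cat > h.py <<'E'
import numpy as np, cv2
from cell import arm
def snap(n,fn):
    im=arm.get_image(n); cv2.imwrite('pics/'+fn,cv2.cvtColor(im,cv2.COLOR_RGB2BGR)); return im
def ray(n,u,v,z,cal=None):
    c=cal or arm.get_calibration(n); K=np.array(c['intrinsics']);T=np.array(c['extrinsics'])
    d=T[:3,:3]@np.linalg.solve(K,[u,v,1.]);o=T[:3,3]
    return (o+d*(z-o[2])/d[2])
def proj(n,p):
    c=arm.get_calibration(n); K=np.array(c['intrinsics']);T=np.linalg.inv(np.array(c['extrinsics']))
    q=K@(T[:3,:3]@np.array(p)+T[:3,3]); return q[:2]/q[2]
E
python3 - <<'E'
from h import *
for n in ['scene','side','wrist']:
    snap(n,n+'0.png'); c=arm.get_calibration(n); print(n,np.round(c['intrinsics'],1).tolist(),np.round(c['extrinsics'],3).tolist())
print(arm.observe())
E
```

```text
pics
scene [[358.6, 0.0, 261.4], [0.0, 358.6, 197.3], [0.0, 0.0, 1.0]] [[-0.556, 0.686, -0.469, 0.951], [0.831, 0.448, -0.329, 0.355], [-0.015, -0.573, -0.819, 0.785], [0.0, 0.0, 0.0, 1.0]]
side [[391.2, 0.0, 258.2], [0.0, 391.2, 203.2], [0.0, 0.0, 1.0]] [[0.979, -0.125, 0.16, 0.408], [-0.202, -0.515, 0.833, -0.679], [-0.022, -0.848, -0.529, 0.575], [0.0, 0.0, 0.0, 1.0]]
wrist [[272.7, 0.0, 253.3], [0.0, 272.7, 191.1], [0.0, 0.0, 1.0]] [[0.4, 0.885, 0.238, 0.186], [0.916, -0.386, -0.105, 0.601], [-0.0, 0.26, -0.966, 0.382], [0.0, 0.0, 0.0, 1.0]]
{'clock': 0.15, 'joints': array([-1.26261809,  0.43504699,  0.02495646,  1.57387019, -0.01160723,
        1.13399317, -0.07510663]), 'dq': array([ 0.00048991, -0.00352933,  0.00170596, -0.00465512,  0.00047279,
       -0.00072253, -0.00088655]), 'joint_efforts': array([ 2.08415935e-03, -6.68264651e+01,  9.85832736e-01, -3.14696896e+01,
       -6.05070801e-02,  3.94221582e-02,  6.96767324e-05]), 'position': array([0.24946277, 0.57266441, 0.24314186]), 'ee_rot': array([-6.40787369e-01, -3.07539741e+00,  1.82759242e-03]), 'force': array([-0.17921118, -0.27752888, -0.55446754]), 'ft_torque': array([-0.02560446,  0.05110843,  0.01057245]), 'width': 1.0027018365723839}
```

View pics/scene0.png

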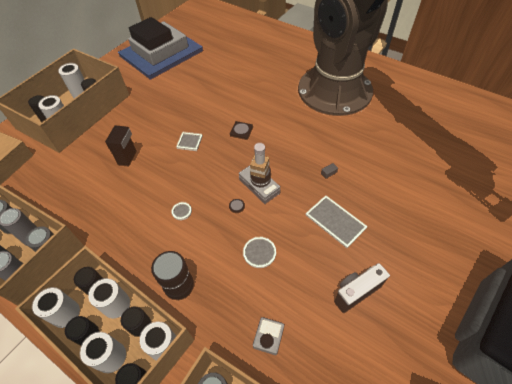

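View pics/side0.png

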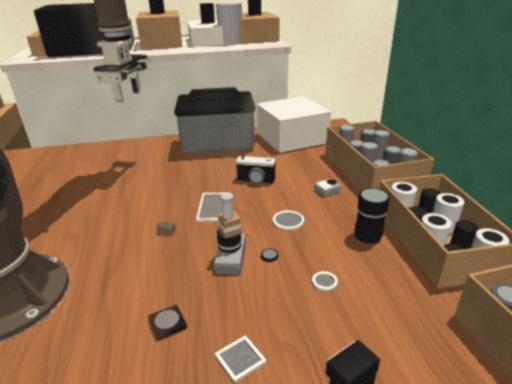

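View pics/wrist0.png

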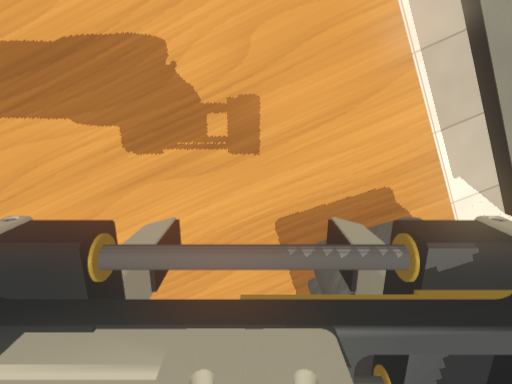

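The scene view shows the pile at about (260,178), the carton tray at (189,141), the can tray at (181,211), the lens tray at (260,252), the box tray at (336,220) and the camera at (362,287). I'll measure these next.

```bash
python3 - <<'E'
from h import *
A=cv2.imread('pics/scene0.png');B=cv2.imread('pics/side0.png')
cv2.imwrite('pics/sc_c.png',cv2.resize(A[130:215,220:300],None,fx=7,fy=7,interpolation=cv2.INTER_CUBIC))
cv2.imwrite('pics/si_c.png',cv2.resize(B[185:280,185:275],None,fx=6,fy=6,interpolation=cv2.INTER_CUBIC))
for n,I,boxes in [('scene',A,dict(box=(300,190,372,250),lens=(238,232,282,272),can=(168,198,195,224),carton=(172,128,206,154))),('side',B,dict(box=(190,188,228,224),lens=(268,206,308,234),can=(308,268,342,294),carton=(210,332,270,384)))]:
  hsv=cv2.cvtColor(I,cv2.COLOR_BGR2HSV)
  m=((hsv[...,1]<70)&(hsv[...,2]>95)).astype('uint8')*255
  for k,(x0,y0,x1,y1) in boxes.items():
    s=m[y0:y1,x0:x1]; cs,_=cv2.findContours(s,cv2.RETR_EXTERNAL,cv2.CHAIN_APPROX_NONE); c=max(cs,key=cv2.contourArea).reshape(-1,2)+[x0,y0]
    P=np.array([ray(n,u,v,.008)[:2] for u,v in c])
    if k in('box','carton'):
      r=cv2.minAreaRect((P*1000).astype('float32')); print(n,k,np.round(r[0],1),np.round(r[1],1),round(r[2],1))
    else:
      r=cv2.fitEllipse((P*1000).astype('float32')); print(n,k,np.round(r[0],1),np.round(r[1],1))
E
```

```text
scene box [461.3 238.4] [135.8  83.5] 78.1
scene lens [640.2 126.7] [77.5 79.8]
scene can [ 654.1 -107.7] [48.5 52.6]
scene carton [ 453.2 -252.3] [67.3 64.3] 23.7
side box [455.2 230.7] [142.6  80.4] 82.2
side lens [637.1 117.6] [78.8 84.1]
side can [ 651.2 -114.8] [50.1 56.7]
side carton [ 450.7 -258.5] [65.4 66.8] 23.8
```

View pics/sc_c.png

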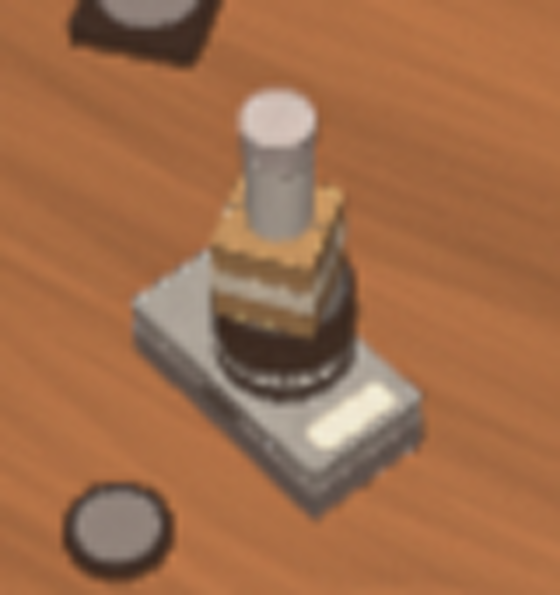

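View pics/si_c.png

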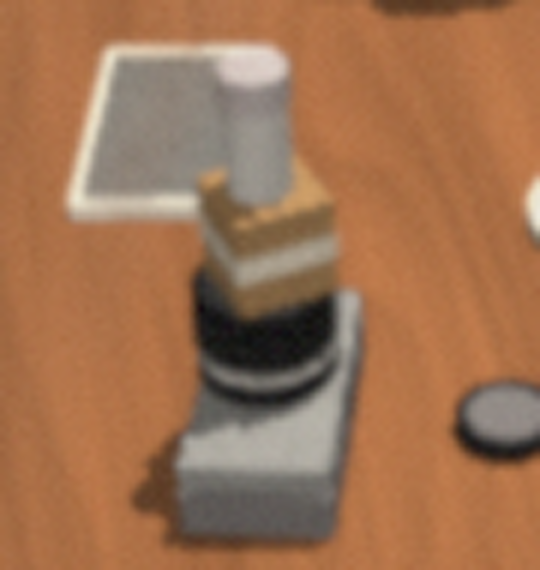

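```bash
python3 - <<'E'
from h import *
sc=lambda x,y:(x/7+220-.43,y/7+130-.43); si=lambda x,y:(x/6+185-.42,y/6+185-.42)
r=lambda n,p,z:np.round(ray(n,*p,z)[:2]*1000,1)
print('can top',r('scene',sc(278,118),.162),r('side',si(253,68),.162))
print('carton top corners scene',[r('scene',sc(*p),.112) for p in [(213,247),(320,270),(343,192)]])
print('carton top corners side',[r('side',si(*p),.112) for p in [(202,178),(237,235),(333,203)]])
print('box top scene',[r('scene',sc(*p),.032) for p in [(136,303),(318,473),(420,400)]])
print('box top side',[r('side',si(*p),.032) for p in [(180,466),(333,470),(360,292)]])
print('lens bottom extremes scene',r('scene',sc(284,400),.032))
print('camera',r('scene',(345,308),0),r('scene',(388,270),.07))
for n,I,boxes in [('scene','pics/scene0.png',dict(box=(300,190,372,250),carton=(172,128,206,154)))]:
  I=cv2.imread(I);hsv=cv2.cvtColor(I,cv2.COLOR_BGR2HSV);m=((hsv[...,1]<70)&(hsv[...,2]>95)).astype('uint8')*255
  for k,(x0,y0,x1,y1) in boxes.items():
    cs,_=cv2.findContours(m[y0:y1,x0:x1],cv2.RETR_EXTERNAL,cv2.CHAIN_APPROX_NONE); c=max(cs,key=cv2.contourArea)
    ap=cv2.approxPolyDP(c,6,True).reshape(-1,2)+[x0,y0]
    print(k,ap.tolist(),[r(n,p,.006) for p in ap.astype(float)])
E
```

```text
can top [475.3  19.5] [475.6  14. ]
carton top corners scene [array([500.2,   7.7]), array([488.5,  44.8]), array([454.1,  31.9])]
carton top corners side [array([455.6,  26. ]), array([463.2, -12.4]), array([498.7,  -0.8])]
box top scene [array([485.8, -42.5]), array([514.1,  60.2]), array([465.5,  73.8])]
box top side [array([434.6, -34.1]), array([487. , -48.5]), array([514.5,  53.1])]
lens bottom extremes scene [493.3  31.2]
camera [647.  357.6] [550.8 397.2]
box [[325, 196], [306, 215], [347, 247], [366, 226]] [array([409. , 181.1]), array([488.2, 168.5]), array([513.3, 296. ]), array([434.5, 309.7])]
carton [[183, 132], [177, 148], [196, 150], [201, 134]] [array([ 433.5, -293.3]), array([ 493.4, -264.6]), array([ 469. , -212.3]), array([ 410.1, -241.6])]
```

```bash
python3 -m crank '[[1,0.035,-0.085,0.02,-0.051],[1,0.035,-0.085,0.02,-0.051],[1,0.035,-0.085,0.02,-0.051],[1,0.035,-0.085,0.02,-0.051],[1,0.035,-0.085,0.02,-0.051],[1,0.035,-0.085,0.02,-0.051],[1,0.035,-0.085,0.02,-0.051],[1,0.035,-0.085,0.02,-0.051]]' 10
```

```text
clock: 0.82
position: [0.3618, 0.2991, 0.308]
ee_rot: [-1.282, -2.868, 0.0]
force: [0.6, -0.3, 0.1]
width: 1.0
```

```bash
python3 -m crank '[[1,0.038,-0.088,0,-0.051],[1,0.038,-0.088,0,-0.051],[1,0.038,-0.088,0,-0.051],[1,0.038,-0.088,0,-0.051],[1,0.038,-0.088,0,-0.051],[1,0.038,-0.088,0,-0.051],[1,0.038,-0.088,0,-0.051],[1,0,0,0,-0.051]]' 10; python3 - <<'E'
from h import *
snap('wrist','w1.png'); print(arm.observe()['position'],arm.observe()['ee_rot'],arm.observe()['dq'].round(2)); print(proj('wrist',[.475,.017,.162]))
E
```

```text
clock: 1.48
position: [0.4699, 0.0468, 0.3082]
ee_rot: [1.871, 2.52, -0.001]
force: [0.1, -0.4, -0.8]
width: 0.999
[0.468929   0.0503412  0.30786268] [ 1.87445992e+00  2.51960722e+00 -7.60810775e-04] [-0.05 -0.   -0.08  0.01 -0.02  0.    0.07]
[249.47706966 214.47056899]
```

View pics/w1.png

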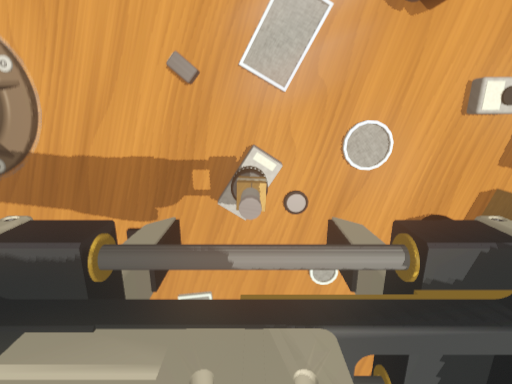

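```bash
python3 - <<'E'
from h import *
A=cv2.imread('pics/w1.png')
cv2.imwrite('pics/w1c.png',cv2.resize(A[140:225,210:290],None,fx=7,fy=7,interpolation=cv2.INTER_CUBIC))
n='wrist'
hsv=cv2.cvtColor(A,cv2.COLOR_BGR2HSV);m=((hsv[...,1]<70)&(hsv[...,2]>95)).astype('uint8')*255
x0,y0,x1,y1=335,112,400,178
cs,_=cv2.findContours(m[y0:y1,x0:x1],cv2.RETR_EXTERNAL,cv2.CHAIN_APPROX_NONE);c=max(cs,key=cv2.contourArea).reshape(-1,2)+[x0,y0]
P=np.array([ray(n,u,v,.006)[:2]*1000 for u,v in c],'float32');print('lens tray',cv2.fitEllipse(P))
print([ray(n,u,v,.006)[:2].round(4) for u,v in [(240,66),(284,90),(332,2)]])
E
```

```text
lens tray ((637.237548828125, 128.84840393066406), (78.26068878173828, 79.21434783935547), 92.25476837158203)
[array([0.4094, 0.1826]), array([0.4827, 0.1694]), array([0.5108, 0.2997])]
```

View pics/w1c.png

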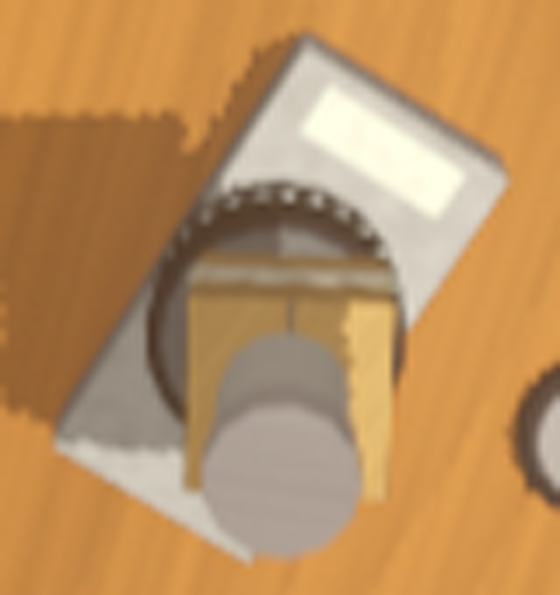

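```bash
cat >> h.py <<'E'
def wlook(fn,z=None):
    c=arm.get_calibration('wrist'); im=snap('wrist',fn); o=arm.observe(); R=cv2.Rodrigues(np.array(o['ee_rot']))[0]
    print('pos',o['position'].round(4),'jaw',round(np.degrees(np.arctan2(R[1,1],R[0,1])),2),'maxdq',abs(o['dq']).max().round(3),'F',o['force'].round(1),'w',round(o['width']*92,1),'t',round(o['clock'],2)); return im,c
E
python3 - <<'E'
from h import *
im,c=wlook('w2.png');c2=arm.get_calibration('wrist');print(np.abs(np.array(c['extrinsics'])-np.array(c2['extrinsics'])).max())
A=cv2.imread('pics/w2.png');n='wrist'
cv2.imwrite('pics/w2c.png',cv2.resize(A[140:225,210:290],None,fx=7,fy=7,interpolation=cv2.INTER_CUBIC))
hsv=cv2.cvtColor(A,cv2.COLOR_BGR2HSV);m=((hsv[...,1]<70)&(hsv[...,2]>95)).astype('uint8')*255
x0,y0,x1,y1=335,112,400,178
cs,_=cv2.findContours(m[y0:y1,x0:x1],cv2.RETR_EXTERNAL,cv2.CHAIN_APPROX_NONE);q=max(cs,key=cv2.contourArea).reshape(-1,2)+[x0,y0]
P=np.array([ray(n,u,v,.006,c)[:2]*1000 for u,v in q],'float32');print('lens tray',cv2.fitEllipse(P))
E
```

```text
pos [0.4682 0.0529 0.3076] jaw 17.21 maxdq 0.058 F [-0.8  1.  -1.1] w 92.3 t 1.58
0.008469522550155373
lens tray ((638.33349609375, 125.96273803710938), (78.74259948730469, 79.37079620361328), 84.446044921875)
```

View pics/w2c.png

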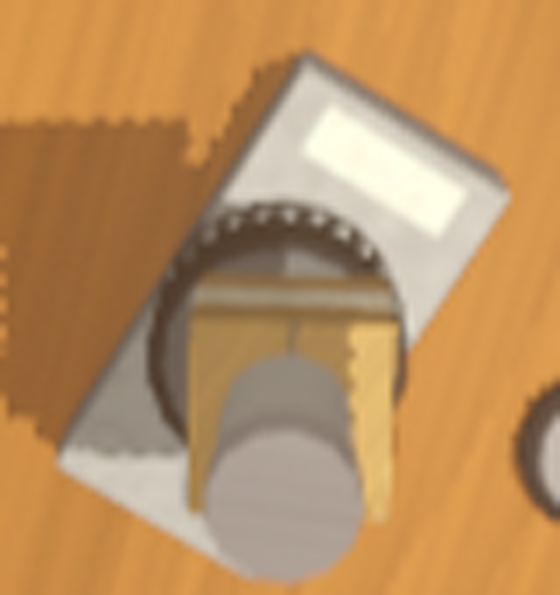

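```bash
python3 - <<'E'
from h import *
im,c=wlook('w3.png')
A=cv2.imread('pics/w3.png'); B=cv2.imread('pics/w2.png')
r=cv2.phaseCorrelate(B[140:225,210:290].astype('float32').mean(2),A[140:225,210:290].astype('float32').mean(2))[0];print('shift since w2',r)
f=lambda x,y,z:(ray('wrist',x/7+210-.43+r[0],y/7+140-.43+r[1],z,c)[:2]*1000).round(1)
print('can',f(283,505,.162)); print('carton top edge',f(188,320,.112),f(398,320,.112)); print('carton bottom edge',f(195,278,.072),f(388,278,.072))
print('box',f(306,62,.032),f(508,190,.032),f(60,460,.032))
E
```

```text
pos [0.4678 0.0545 0.3075] jaw 17.51 maxdq 0.028 F [ 0.3  1.5 -0.2] w 92.1 t 1.63
shift since w2 (-0.16267892681947416, 1.9492580638210981)
can [474.6  20.9]
carton top edge [452.5  32.3] [488.8  43.4]
carton bottom edge [452.   30.6] [489.1  42. ]
box [461.9  74.1] [512.6  60.4] [434.9 -29. ]
```

```bash
python3 -m crank '[[1,0.008,-0.03,0,0],[1,0.007,-0.04,-0.04,0],[1,0.003,-0.02,-0.08,0],[1,0,0,-0.09,0],[1,0,0,-0.08,0],[1,0,0,-0.06,0],[1,0,0,-0.04,0],[1,0,0,-0.02,0]]' 12;  python3 - <<'E'
from h import *
im,c=wlook('w4.png');wlook('w4b.png')
E
```

```text
clock: 2.3
position: [0.4735, 0.0202, 0.1415]
ee_rot: [-1.85, -2.535, 0.004]
force: [-0.4, 0.2, -0.3]
width: 1.001
pos [0.4735 0.02   0.1413] jaw 17.72 maxdq 0.062 F [-0.5 -0.  -1.2] w 92.0 t 2.35
pos [0.4743 0.0197 0.1427] jaw 17.67 maxdq 0.036 F [ 0.8 -0.6  0.8] w 92.1 t 2.4
```

View pics/w4b.png

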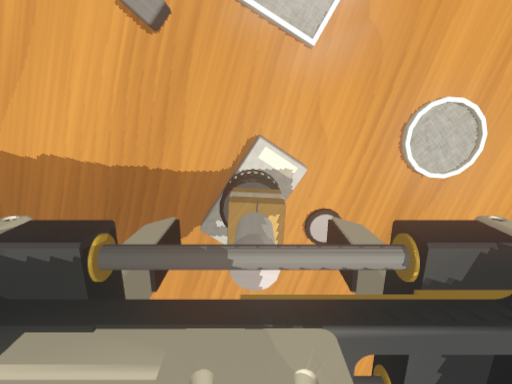

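```bash
python3 -m crank '[[0.6,0,0,0,0],[0.42,0,0,0,0],[0.36,0,0,0,0],[0.33,0,0,0,0],[0.3,0,0,0,0],[0.28,0,0,0,0],[0.25,0,0,0,0],[0.2,0,0,0,0]]' 10;  python3 - <<'E'
from h import *
im,c=wlook('w5.png');snap('scene','s5.png')
E
python3 -m crank '[[0.2,0,0,0,0],[0.2,0,0,0,0],[0.2,0,0,0,0],[0.2,0,0,0.01,0],[0.2,0,0,0.02,0],[0.2,0,0,0.03,0],[0.2,0,0,0.03,0],[0.2,0,0,0.02,0]]'
python3 - <<'E'
from h import *
wlook('w6.png');A=snap('scene','s6.png');B=snap('side','i6.png')
cv2.imwrite('pics/c6.png',cv2.cvtColor(np.hstack([cv2.resize(A[90:220,200:320],(384,416)),cv2.resize(B[150:290,170:290],(357,416))]),cv2.COLOR_RGB2BGR))
E
```

```text
clock: 3.07
position: [0.4753, 0.0186, 0.1438]
ee_rot: [1.858, 2.533, 0.0]
force: [1.5, 0.0, -0.1]
width: 0.47
pos [0.4752 0.0186 0.1438] jaw 17.5 maxdq 0.002 F [ 0.8  0.5 -0.3] w 39.1 t 3.12
clock: 3.83
position: [0.4757, 0.0185, 0.1893]
ee_rot: [1.857, 2.533, 0.002]
force: [0.6, -0.5, 0.1]
width: 0.278
pos [0.4764 0.0186 0.1903] jaw 17.48 maxdq 0.057 F [ 0.5 -0.3  0.9] w 25.7 t 3.88
```

View pics/c6.png

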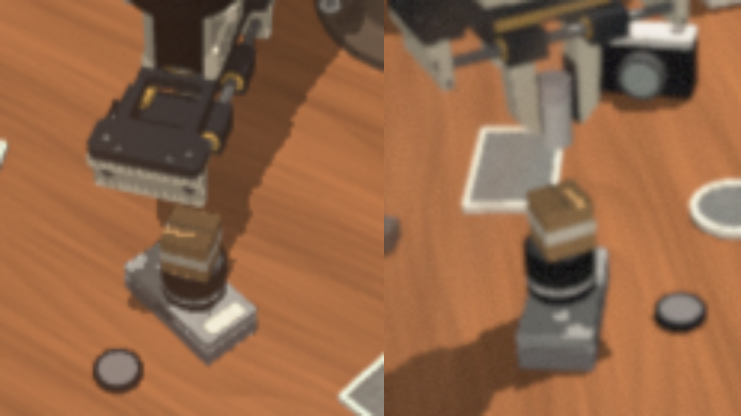

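```bash
python3 -m crank '[[0.2,0.032,-0.023,0,0],[0.2,0.063,-0.046,0,0],[0.2,0.076,-0.055,0,0],[0.2,0.076,-0.055,0,0],[0.2,0.076,-0.055,0,0],[0.2,0.063,-0.046,0,0],[0.2,0.038,-0.028,0,0],[0.2,0.018,-0.014,0,0]]'
python3 - <<'E'
from h import *
wlook('w7.png');B=snap('side','i7.png');im,c=wlook('w7b.png')
E
```

```text
clock: 4.65
position: [0.6532, -0.1126, 0.1864]
ee_rot: [1.86, 2.531, -0.003]
force: [-0.8, -0.0, -0.7]
width: 0.278
pos [ 0.6533 -0.1128  0.1865] jaw 17.37 maxdq 0.075 F [ 0.4 -0.3  0.2] w 25.9 t 4.7
pos [ 0.6513 -0.1101  0.1868] jaw 17.47 maxdq 0.028 F [-0.1 -0.  -0.4] w 26.1 t 4.8
```

View pics/w7b.png

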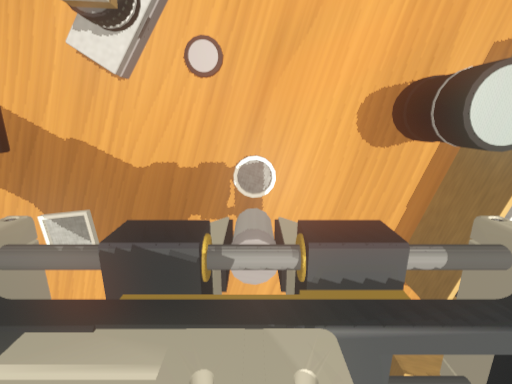

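View pics/i7.png

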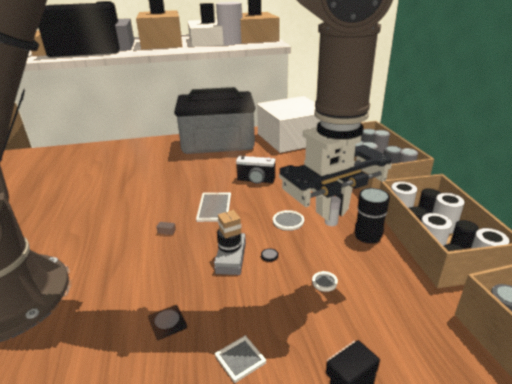

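```bash
python3 - <<'E'
from h import *
im,c=wlook('w8.png')
A=cv2.imread('pics/w8.png')
hsv=cv2.cvtColor(A,cv2.COLOR_BGR2HSV);m=((hsv[...,1]<70)&(hsv[...,2]>95)).astype('uint8')*255
x0,y0,x1,y1=228,148,282,204
cs,_=cv2.findContours(m[y0:y1,x0:x1],cv2.RETR_EXTERNAL,cv2.CHAIN_APPROX_NONE);q=max(cs,key=cv2.contourArea).reshape(-1,2)+[x0,y0]
P=np.array([ray('wrist',u,v,.006,c)[:2]*1000 for u,v in q],'float32');print('can tray',cv2.fitEllipse(P))
print('big lens base',[ray('side',u,v,0)[:2].round(3) for u,v in [(370,241),(357,236),(384,236)]],ray('scene',178,297,0)[:2].round(3))
print('tray px center of tcp pt', proj('wrist',[.6527,-.1105,.006]))
E
```

```text
pos [ 0.651  -0.1092  0.187 ] jaw 17.52 maxdq 0.017 F [ 0.3  0.9 -0.2] w 26.0 t 4.85
can tray ((652.8557739257812, -109.27393341064453), (49.55790328979492, 50.475303649902344), 26.05093765258789)
big lens base [array([ 0.806, -0.003]), array([0.785, 0.022]), array([0.848, 0.007])] [0.831 0.035]
tray px center of tcp pt [254.16801043 179.5922901 ]
```

```bash
python3 -m crank '[[0.2,0.004,-0.002,-0.03,0],[0.2,0,0,-0.07,0],[0.2,0,0,-0.09,0],[0.2,0,0,-0.08,0],[0.2,0,0,-0.05,0],[0.2,0,0,-0.03,0],[0.2,0,0,-0.015,0],[0.2,0,0,-0.007,0]]'
python3 - <<'E'
from h import *
snap('side','i9.png');im,c=wlook('w9.png')
B=cv2.imread('pics/i9.png');cv2.imwrite('pics/i9c.png',cv2.resize(B[200:310,270:390],None,fx=5,fy=5))
E
```

```text
clock: 5.52
position: [0.6532, -0.1104, 0.0384]
ee_rot: [-1.857, -2.533, 0.0]
force: [1.2, -0.8, -0.2]
width: 0.278
pos [ 0.654  -0.1109  0.0397] jaw 17.51 maxdq 0.015 F [ 0.1 -0.3 -0.2] w 25.9 t 5.62
```

View pics/i9c.png

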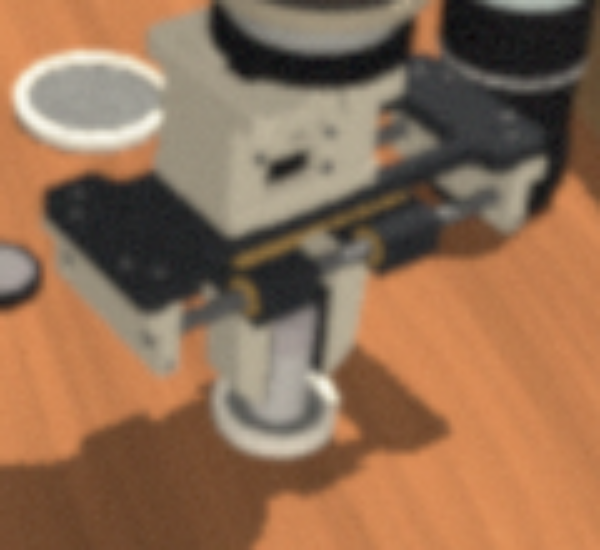

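```bash
python3 -m crank '[[0.2,0,0,-0.003,0],[0.2,0,0,-0.003,0],[0.2,0,0,-0.003,0],[0.2,0,0,-0.002,0],[0.2,0,0,-0.002,0],[0.2,0,0,0,0],[0.2,0,0,0,0],[0.2,0,0,0,0]]'
```

```text
clock: 6.28
position: [0.6538, -0.1111, 0.0346]
ee_rot: [1.858, 2.533, 0.001]
force: [-2.7, 0.1, 6.6]
width: 0.283
```

```bash
python3 -m crank '[[0.2,0,0,0.001,0],[0.2,0,0,0,0],[0.31,0,0,0,0],[0.33,0,0,0,0],[0.36,0,0,0,0],[0.42,0,0,0,0],[0.5,0,0,0,0],[0.55,0,0,0,0]]'
python3 -m crank '[[0.55,0,0,0,0],[0.6,0,0,0.01,0],[0.6,0,0,0.03,0],[0.7,0,0,0.06,0],[0.8,0,0,0.09,0],[1,0,0,0.09,0],[1,0,0,0.06,0],[1,0,0,0.03,0]]'
python3 - <<'E'
from h import *
snap('side','i10.png');snap('scene','s10.png');im,c=wlook('w10.png')
B=cv2.imread('pics/i10.png');A=cv2.imread('pics/s10.png');cv2.imwrite('pics/c10.png',np.hstack([cv2.resize(B[200:310,280:380],(400,440)),cv2.resize(A[150:250,140:220],(352,440))]))
E
```

```text
clock: 6.95
position: [0.6536, -0.111, 0.034]
ee_rot: [-1.858, -2.533, 0.0]
force: [-0.6, 0.0, -0.2]
width: 0.512
clock: 7.62
position: [0.6552, -0.1118, 0.1874]
ee_rot: [1.855, 2.529, 0.005]
force: [1.0, -0.4, 0.1]
width: 0.912
pos [ 0.6539 -0.111   0.1832] jaw 17.5 maxdq 0.038 F [-0.1 -0.4 -0.8] w 91.3 t 7.77
```

View pics/c10.png

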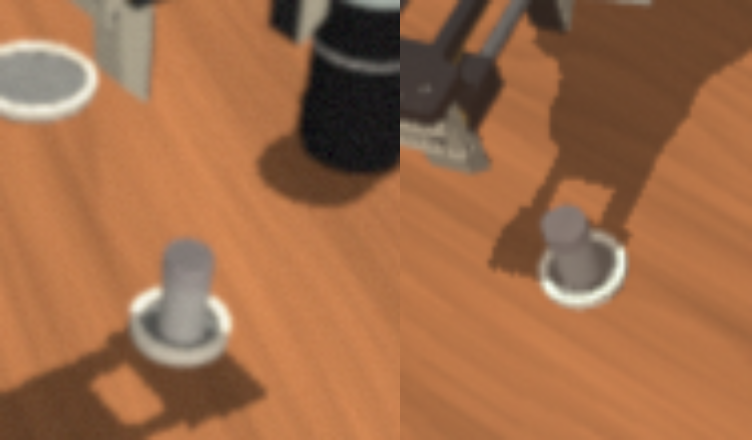

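```bash
python3 -m crank '[[1,-0.032,0.023,0,0],[1,-0.063,0.046,0,0],[1,-0.076,0.055,0,0],[1,-0.076,0.055,0,0],[1,-0.076,0.055,0,0],[1,-0.063,0.046,0,0],[1,-0.038,0.028,0,0],[1,-0.018,0.014,0,0]]'
python3 - <<'E'
from h import *
snap('side','i11.png');snap('scene','s11.png')
B=cv2.imread('pics/i11.png');A=cv2.imread('pics/s11.png')
im,c=wlook('w11.png');
W=cv2.imread('pics/w11.png');cv2.imwrite('pics/w11c.png',cv2.resize(W[120:240,180:340],None,fx=5,fy=5,interpolation=cv2.INTER_CUBIC))
f=lambda x,y,z:(ray('wrist',x/5+180-.4,y/5+120-.4,z,c)[:2]*1000).round(1)
import pickle;pickle.dump(c,open('c11.pkl','wb'))
E
```

```text
clock: 8.43
position: [0.4733, 0.0196, 0.1807]
ee_rot: [-1.852, -2.533, 0.003]
force: [-0.7, 0.4, -0.2]
width: 1.004
pos [0.4769 0.0178 0.1817] jaw 17.55 maxdq 0.033 F [0.5 0.5 0.9] w 91.8 t 8.58
```

View pics/w11c.png

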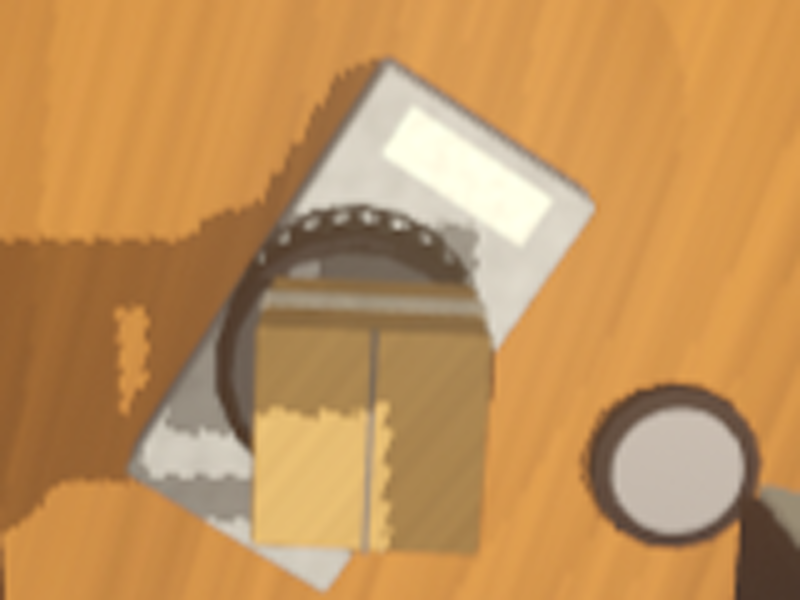

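```bash
python3 - <<'E'
from h import *
import pickle;c=pickle.load(open('c11.pkl','rb'))
f=lambda x,y,z:(ray('wrist',x/5+180-.4,y/5+120-.4,z,c)[:2]*1000).round(1)
C=[f(*p,.112) for p in [(257,328),(493,328),(478,553),(253,546)]];print(C,np.mean(C,0))
for a,b in [(0,1),(3,2),(1,2),(0,3)]:
  d=C[b]-C[a];print(np.degrees(np.arctan2(d[1],d[0])).round(1),np.hypot(*d).round(1))
print('box',[f(*p,.032) for p in [(387,60),(595,207),(133,467),(322,590)]])
print('lens top circle pts',[f(*p,.072) for p in [(217,365),(270,260),(360,225),(455,260)]])
E
```

```text
[array([453.4,  31.3]), array([488.8,  42.5]), array([498.7,   5.8]), array([463.2,  -4.2])] [476.025  18.85 ]
17.6 37.1
15.7 36.9
-74.9 38.0
-74.6 36.8
box [array([462.4,  73.4]), array([513.8,  57.6]), array([435.4, -28.5]), array([484.5, -44.2])]
lens top circle pts [array([448. ,  11.8]), array([451.8,  34.1]), array([465.7,  45.3]), array([484.4,  44.4])]
```

```bash
python3 -m crank '[[1,-0.002,0.002,-0.02,-0.025],[1,0,0,-0.04,0],[1,0,0,-0.05,0],[1,0,0,-0.045,0],[1,0,0,-0.03,0],[0.8,0,0,-0.015,0],[0.6,0,0,-0.007,0],[0.55,0,0,0,0]]' 10
python3 -m crank '[[0.52,0,0,0,0],[0.5,0,0,0,0],[0.48,0,0,0,0],[0.46,0,0,0,0],[0.44,0,0,0,0],[0.42,0,0,0,0],[0.4,0,0,0,0],[0.35,0,0,0,0]]' 10
python3 -m crank '[[0.3,0,0,0,0],[0.3,0,0,0,0],[0.3,0,0,0,0],[0.3,0,0,0,0],[0.3,0,0,0,0],[0.3,0,0,0,0],[0.3,0,0,0,0],[0.3,0,0,0,0]]' 12
python3 - <<'E'
from h import *
wlook('w12.png')
E
```

```text
clock: 9.25
position: [0.4763, 0.0178, 0.0987]
ee_rot: [-1.893, -2.507, 0.002]
force: [-0.2, 0.4, -0.3]
width: 0.835
clock: 9.92
position: [0.476, 0.0187, 0.0995]
ee_rot: [1.891, 2.509, 0.0]
force: [-0.8, -0.1, 3.7]
width: 0.413
clock: 10.58
position: [0.476, 0.0186, 0.0995]
ee_rot: [-1.891, -2.509, -0.0]
force: [-1.9, 0.3, 6.0]
width: 0.413
pos [0.476  0.0187 0.0995] jaw 16.0 maxdq 0.002 F [-1.9  0.8  5.7] w 38.2 t 10.63
```

View pics/w12.png

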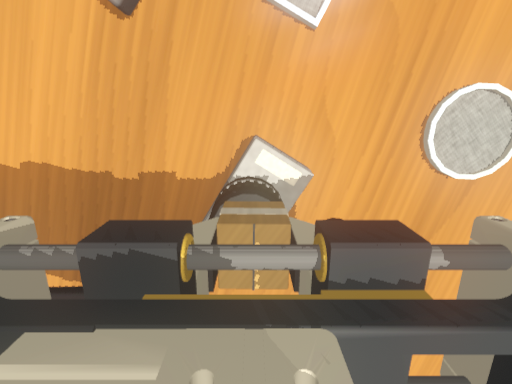

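```bash
python3 -m crank '[[0.3,0,0,0.005,0],[0.3,0,0,0.01,0],[0.3,0,0,0.02,0],[0.3,0,0,0.03,0],[0.3,0,0,0.03,0],[0.3,0,0,0.02,0],[0.3,0,0,0.01,0],[0.3,0,0,0.005,0]]'
python3 - <<'E'
from h import *
wlook('w13.png');A=snap('scene','s13.png');B=snap('side','i13.png')
cv2.imwrite('pics/c13.png',cv2.cvtColor(np.hstack([cv2.resize(A[90:220,200:320],(384,416)),cv2.resize(B[150:290,170:290],(357,416))]),cv2.COLOR_RGB2BGR))
E
```

```text
clock: 11.3
position: [0.4764, 0.0187, 0.1521]
ee_rot: [1.89, 2.508, 0.002]
force: [-0.2, -0.1, -0.2]
width: 0.414
pos [0.4763 0.0187 0.152 ] jaw 16.01 maxdq 0.016 F [-0.3 -0.2 -0. ] w 37.8 t 11.35
```

View pics/c13.png

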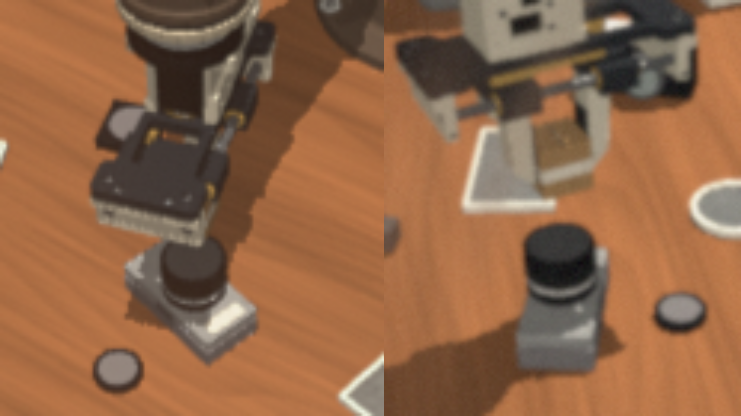

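```bash
python3 -m crank '[[0.3,-0.008,-0.045,0.005,0.016],[0.3,-0.008,-0.09,0.005,0.016],[0.3,-0.008,-0.1,0,0.016],[0.3,-0.008,-0.1,0,0.016],[0.3,-0.008,-0.1,0,0.016],[0.3,-0.008,-0.1,0,0.016],[0.3,-0.008,-0.08,0,0.016],[0.3,-0.008,-0.045,0,0.016]]'
python3 -m crank '[[0.3,0,-0.02,0,0],[0.3,0,-0.006,0,0],[0.3,0,0,0,0],[0.3,0,0,0,0],[0.3,0,0,0,0],[0.3,0,0,0,0],[0.3,0,0,0,0],[0.3,0,0,0,0]]'
python3 - <<'E'
from h import *
wlook('w14.png');snap('side','i14.png')
E
```

```text
clock: 12.12
position: [0.4491, -0.2498, 0.155]
ee_rot: [1.722, 2.627, -0.003]
force: [-0.4, -0.1, -0.2]
width: 0.413
clock: 12.78
position: [0.4507, -0.2551, 0.1554]
ee_rot: [1.717, 2.631, 0.0]
force: [-0.4, -0.3, -0.8]
width: 0.42
pos [ 0.4506 -0.2553  0.1554] jaw 23.72 maxdq 0.005 F [-0.1  0.3 -0.4] w 38.1 t 12.83
```

View pics/w14.png

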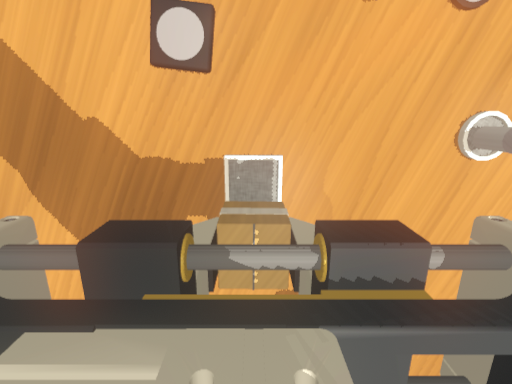

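View pics/i14.png

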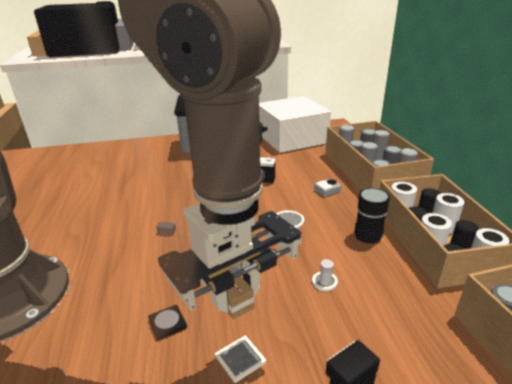

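```bash
python3 - <<'E'
from h import *
c=arm.get_calibration('wrist')
a=ray('wrist',224.5,155.5,.007,c);b=ray('wrist',282.5,155.5,.007,c);d=(b-a)[:2];t=np.arctan2(d[1],d[0]);print(a,b,np.degrees(t),np.hypot(*d));print((a+b)[:2]/2+.031*np.array([np.sin(t),-np.cos(t)]))
E
```

```text
[ 0.41064522 -0.23877086  0.007     ] [ 0.46656881 -0.21428191  0.007     ] 23.64862053602087 0.061050438886754196
[ 0.45104194 -0.25492309]
```

```bash
python3 -m crank '[[0.3,0,0,-0.03,0],[0.3,0,0,-0.06,0],[0.3,0,0,-0.07,0],[0.3,0,0,-0.06,0],[0.3,0,0,-0.04,0],[0.3,0,0,-0.025,0],[0.3,0,0,-0.012,0],[0.3,0,0,-0.006,0]]'
python3 -m crank '[[0.3,0,0,-0.002,0],[0.3,0,0,-0.002,0],[0.3,0,0,-0.002,0],[0.3,0,0,-0.002,0],[0.3,0,0,-0.001,0],[0.3,0,0,0,0],[0.3,0,0,0,0],[0.3,0,0,0,0]]'
python3 - <<'E'
from h import *
B=snap('side','i15.png');A=snap('scene','s15.png')
cv2.imwrite('pics/c15.png',cv2.cvtColor(np.hstack([cv2.resize(A[90:190,140:240],(400,400)),cv2.resize(B[284:384,190:290],(400,400))]),cv2.COLOR_RGB2BGR))
E
```

```text
clock: 13.55
position: [0.4504, -0.2559, 0.0339]
ee_rot: [-1.718, -2.63, 0.0]
force: [-0.6, 0.5, 0.4]
width: 0.415
clock: 14.22
position: [0.4505, -0.2558, 0.0307]
ee_rot: [1.718, 2.63, 0.0]
force: [-1.4, 0.3, -0.2]
width: 0.412
```

View pics/c15.png

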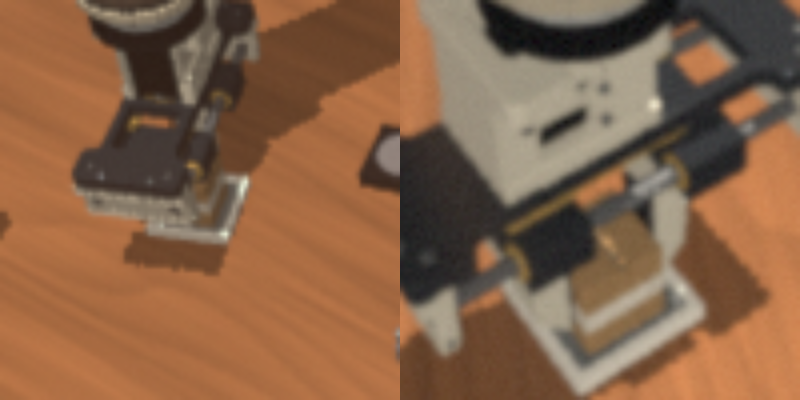

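```bash
python3 -m crank '[[0.3,0,0,-0.001,0],[0.3,0,0,-0.001,0],[0.3,0,0,-0.001,0],[0.3,0,0,-0.001,0],[0.3,0,0,0,0],[0.3,0,0,0,0],[0.3,0,0,0,0],[0.3,0,0,0,0]]'
```

```text
clock: 14.98
position: [0.4505, -0.256, 0.03]
ee_rot: [1.719, 2.629, 0.001]
force: [-2.8, 2.9, 16.4]
width: 0.413
```

```bash
python3 -m crank '[[0.3,0,0,0.001,0],[0.3,0,0,0,0],[0.43,0,0,0,0],[0.45,0,0,0,0],[0.48,0,0,0,0],[0.55,0,0,0,0],[0.65,0,0,0,0],[0.7,0,0,0,0]]'
python3 -m crank '[[0.75,0,0,0,0],[0.8,0,0,0.01,0],[0.8,0,0,0.03,0],[0.9,0,0,0.06,0],[1,0,0,0.08,0],[1,0,0,0.06,0],[1,0,0,0.03,0],[1,0,0,0.015,0]]'
python3 - <<'E'
from h import *
B=snap('side','i16.png');A=snap('scene','s16.png');im,c=wlook('w16.png')
cv2.imwrite('pics/c16.png',cv2.cvtColor(np.hstack([cv2.resize(A[90:190,140:240],(400,400)),cv2.resize(B[284:384,190:290],(400,400))]),cv2.COLOR_RGB2BGR))
E
```

```text
clock: 15.65
position: [0.4504, -0.2558, 0.0293]
ee_rot: [-1.718, -2.63, 0.0]
force: [0.9, 0.4, 0.2]
width: 0.644
clock: 16.32
position: [0.4513, -0.2563, 0.1456]
ee_rot: [1.717, 2.627, 0.001]
force: [0.2, 0.4, -0.4]
width: 0.997
pos [ 0.4504 -0.2556  0.1432] jaw 23.69 maxdq 0.024 F [ 0.4  0.1 -0.3] w 91.7 t 16.47
```

View pics/c16.png

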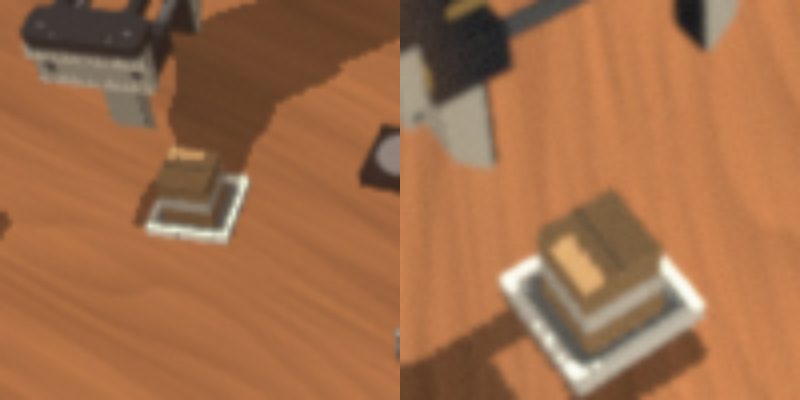

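```bash
python3 -m crank '[[1,0.007,0.045,0,-0.08],[1,0.007,0.09,0,-0.08],[1,0.007,0.1,0,-0.08],[1,0.007,0.1,0,-0.08],[1,0.007,0.1,0,-0.08],[1,0.007,0.1,0,-0.08],[1,0.007,0.08,0,-0.08],[1,0.007,0.045,0,-0.08]]'
python3 -m crank '[[1,0.004,0.018,0,-0.013],[1,0,0,0,0],[1,0,0,0,0],[1,0,0,0,0],[1,0,0,0,0],[1,0,0,0,0],[1,0,0,0,0],[1,0,0,0,0]]'
python3 - <<'E'
from h import *
im,c=wlook('w17.png')
W=cv2.imread('pics/w17.png');cv2.imwrite('pics/w17c.png',cv2.resize(W[120:240,160:360],None,fx=4,fy=4,interpolation=cv2.INTER_CUBIC))
A=snap('scene','s17.png');B=snap('side','i17.png')
cv2.imwrite('pics/c17.png',cv2.cvtColor(np.hstack([cv2.resize(A[140:220,220:300],(400,400)),cv2.resize(B[200:280,185:265],(400,400))]),cv2.COLOR_RGB2BGR))
E
```

```text
clock: 17.13
position: [0.4717, 0.0125, 0.1419]
ee_rot: [-2.486, -1.918, 0.003]
force: [-0.5, 0.3, -0.1]
width: 1.002
clock: 17.8
position: [0.4744, 0.0148, 0.1434]
ee_rot: [2.502, 1.9, 0.0]
force: [-0.9, -0.2, 0.8]
width: 0.999
pos [0.4744 0.015  0.1434] jaw -15.53 maxdq 0.005 F [ 0.1 -1.2 -0.3] w 92.0 t 17.85
```

View pics/w17c.png

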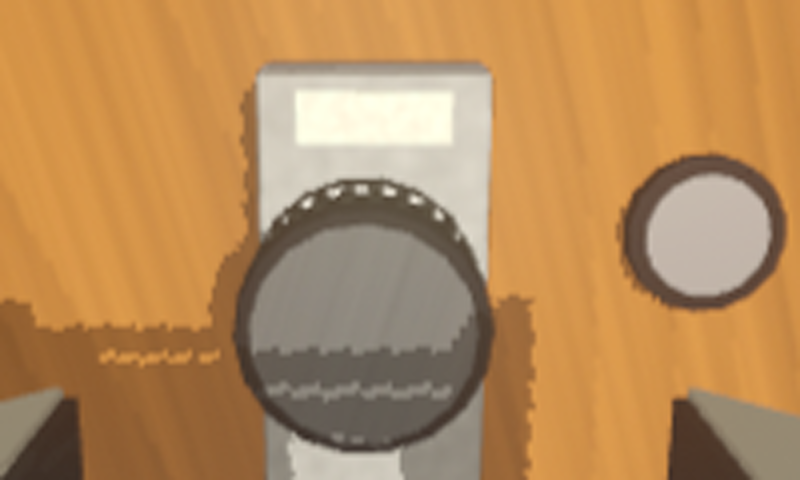

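View pics/c17.png

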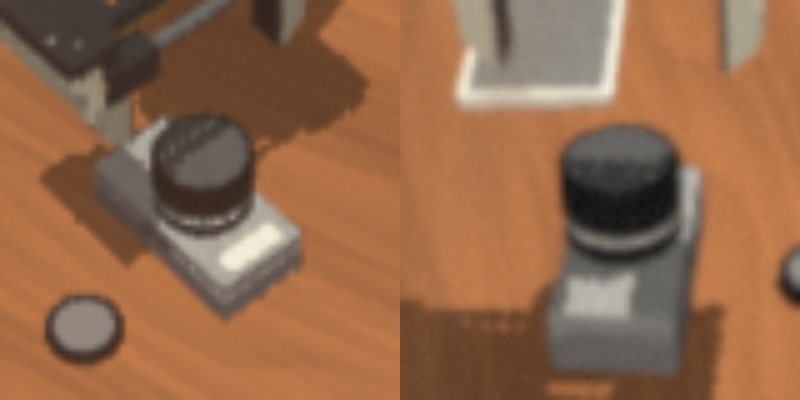

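```bash
python3 - <<'E'
from h import *
c=arm.get_calibration('wrist')
f=lambda x,y,z:(ray('wrist',x/4+160-.4,y/4+120-.4,z,c)[:2]*1000).round(1)
l,r,b=f(235,325,.07),f(493,325,.07),f(364,452,.072);print(l,r,b,f(364,324,.072),(l+r)/2,np.hypot(*(l-r)))
k=[f(*p,.032) for p in [(257,75),(492,75)]];d=k[1]-k[0];t=np.arctan2(d[1],d[0]);print(k,np.degrees(t),np.hypot(*d),(k[0]+k[1])/2+55*np.array([np.sin(t),-np.cos(t)]))
E
```

```text
[448.7  27.4] [499.1  13.3] [466.6  -5.6] [474.1  21.1] [473.9   20.35] 52.33516981915702
[array([463.1,  72.4]), array([514.2,  58.2])] -15.529893776257538 53.036308317981586 [473.92423901  12.30800095]
```

```bash
python3 -m crank '[[1,0,0.007,-0.02,0],[1,0,0.007,-0.04,0],[1,0,0,-0.05,0],[1,0,0,-0.045,0],[1,0,0,-0.03,0],[1,0,0,-0.015,0],[1,0,0,-0.007,0],[0.9,0,0,0,0]]' 15
python3 -m crank '[[0.75,0,0,0,0],[0.7,0,0,0,0],[0.67,0,0,0,0],[0.65,0,0,0,0],[0.63,0,0,0,0],[0.61,0,0,0,0],[0.59,0,0,0,0],[0.57,0,0,0,0]]' 15
python3 -m crank '[[0.45,0,0,0,0],[0.45,0,0,0,0],[0.45,0,0,0,0],[0.45,0,0,0,0],[0.45,0,0,0.004,0],[0.45,0,0,0.01,0],[0.45,0,0,0.015,0],[0.45,0,0,0.02,0]]' 20
python3 - <<'E'
from h import *
wlook('w18.png');A=snap('scene','s18.png');B=snap('side','i18.png')
cv2.imwrite('pics/c18.png',cv2.cvtColor(np.hstack([cv2.resize(A[90:220,200:320],(384,416)),cv2.resize(B[150:290,170:290],(357,416))]),cv2.COLOR_RGB2BGR))
E
```

```text
clock: 18.62
position: [0.4742, 0.021, 0.0601]
ee_rot: [-2.501, -1.901, 0.001]
force: [-0.0, -0.3, -0.0]
width: 0.964
clock: 19.28
position: [0.474, 0.0212, 0.0606]
ee_rot: [-2.5, -1.901, 0.001]
force: [-2.9, 1.1, 3.1]
width: 0.587
clock: 19.95
position: [0.4744, 0.0208, 0.0805]
ee_rot: [2.501, 1.901, -0.001]
force: [1.0, -0.2, -2.4]
width: 0.579
pos [0.4752 0.0208 0.0819] jaw -15.53 maxdq 0.042 F [ 0.6 -0.2 -2.2] w 53.7 t 20.0
```

View pics/c18.png

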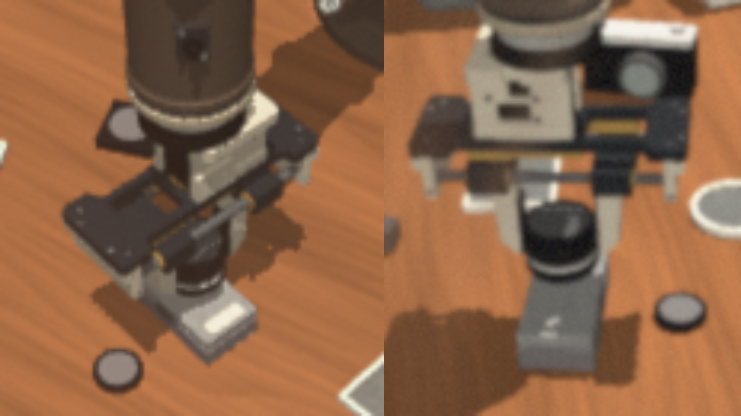

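View pics/w18.png

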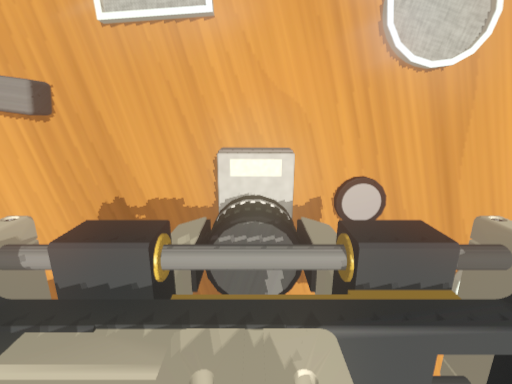

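```bash
python3 -m crank '[[0.45,0,0,0.03,0],[0.45,0,0,0.04,0],[0.45,0.02,0.013,0.04,0],[0.45,0.05,0.032,0.025,0],[0.45,0.075,0.047,0.01,0],[0.45,0.08,0.051,0,0],[0.45,0.075,0.047,0,0],[0.45,0.05,0.032,0,0]]'
python3 -m crank '[[0.45,0.033,0.021,0,0],[0.45,0.018,0.011,0,0],[0.45,0.009,0.006,0,0],[0.45,0,0,0,0],[0.45,0,0,0,0],[0.45,0,0,0,0],[0.45,0,0,0,0],[0.45,0,0,0,0]]'
python3 - <<'E'
from h import *
im,c=wlook('w19.png')
A=cv2.imread('pics/w19.png')
hsv=cv2.cvtColor(A,cv2.COLOR_BGR2HSV);m=((hsv[...,1]<70)&(hsv[...,2]>95)).astype('uint8')*255
print(proj('wrist',[.6386,.1245,.006]),proj('wrist',[.6386,.1635,.006]),proj('wrist',[.6386,.0855,.006]))
E
```

```text
clock: 20.77
position: [0.6168, 0.1127, 0.138]
ee_rot: [2.498, 1.905, 0.003]
force: [-0.2, -0.6, -1.5]
width: 0.585
clock: 21.43
position: [0.638, 0.1246, 0.1384]
ee_rot: [-2.501, -1.901, -0.0]
force: [1.2, -0.3, -1.7]
width: 0.583
pos [0.6381 0.1247 0.1384] jaw -15.53 maxdq 0.005 F [-0.7 -0.2 -3. ] w 53.6 t 21.48
[253.51530624 188.48596477] [242.94516167 151.75292631] [263.37472685 222.74911743]
```

View pics/w19.png

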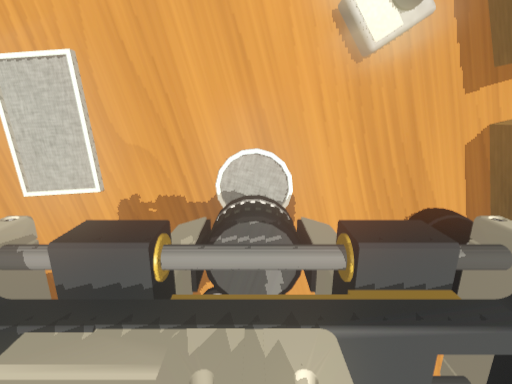

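```bash
python3 -m crank '[[0.45,0.002,0,-0.03,0],[0.45,0,0,-0.05,0],[0.45,0,0,-0.055,0],[0.45,0,0,-0.05,0],[0.45,0,0,-0.035,0],[0.45,0,0,-0.02,0],[0.45,0,0,-0.01,0],[0.45,0,0,-0.006,0]]'
python3 -m crank '[[0.45,0,0,-0.002,0],[0.45,0,0,-0.002,0],[0.45,0,0,-0.002,0],[0.45,0,0,-0.002,0],[0.45,0,0,-0.001,0],[0.45,0,0,0,0],[0.45,0,0,0,0],[0.45,0,0,0,0]]'
python3 - <<'E'
from h import *
B=snap('side','i20.png');A=snap('scene','s20.png')
cv2.imwrite('pics/c20.png',cv2.cvtColor(np.hstack([cv2.resize(A[200:300,210:310],(400,400)),cv2.resize(B[150:250,240:340],(400,400))]),cv2.COLOR_RGB2BGR))
E
```

```text
clock: 22.15
position: [0.6393, 0.1248, 0.0354]
ee_rot: [2.501, 1.901, -0.0]
force: [-0.3, -0.3, -2.4]
width: 0.583
clock: 22.82
position: [0.6393, 0.125, 0.0322]
ee_rot: [2.501, 1.902, 0.0]
force: [-0.2, 0.8, -2.0]
width: 0.586
```

View pics/c20.png

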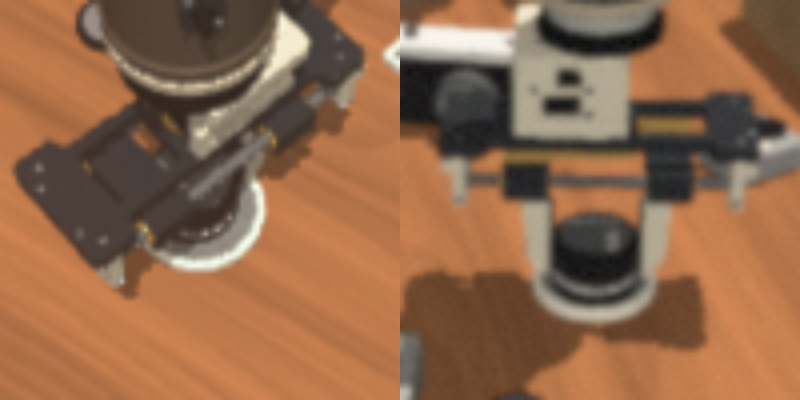

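```bash
python3 -m crank '[[0.45,0,0,-0.001,0],[0.45,0,0,-0.001,0],[0.45,0,0,-0.001,0],[0.45,0,0,0,0],[0.45,0,0,0,0],[0.45,0,0,0,0],[0.45,0,0,0,0],[0.45,0,0,0,0]]'
```

```text
clock: 23.58
position: [0.6393, 0.125, 0.0316]
ee_rot: [-2.501, -1.901, -0.001]
force: [-2.9, -0.5, 4.7]
width: 0.586
```

```bash
python3 -m crank '[[0.45,0,0,0,0],[0.6,0,0,0,0],[0.62,0,0,0,0],[0.65,0,0,0,0],[0.7,0,0,0,0],[0.8,0,0,0,0],[0.9,0,0,0,0],[1,0,0,0,0]]'
python3 -m crank '[[1,0,0,0,0],[1,0,0,0.01,0],[1,0,0,0.03,0],[1,0,0,0.05,0],[1,0,0,0.06,0],[1,0,0,0.05,0],[1,0,0,0.03,0],[1,0,0,0.015,0]]'
python3 - <<'E'
from h import *
B=snap('side','i21.png');A=snap('scene','s21.png');wlook('w21.png')
cv2.imwrite('pics/c21.png',cv2.cvtColor(np.hstack([cv2.resize(A[200:300,210:310],(400,400)),cv2.resize(B[150:250,240:340],(400,400))]),cv2.COLOR_RGB2BGR))
E
```

```text
clock: 24.25
position: [0.6392, 0.125, 0.0309]
ee_rot: [2.501, 1.902, -0.0]
force: [-0.5, 0.1, -0.1]
width: 0.865
clock: 24.92
position: [0.6403, 0.125, 0.1317]
ee_rot: [2.5, 1.901, 0.005]
force: [0.3, -1.0, 0.0]
width: 1.002
pos [0.6391 0.1252 0.1289] jaw -15.49 maxdq 0.021 F [-0.3 -0.  -0.5] w 92.2 t 25.07
```

View pics/c21.png

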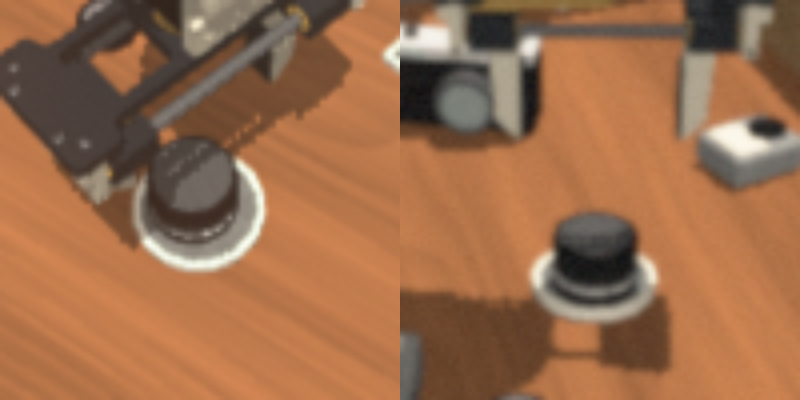

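```bash
python3 -m crank '[[1,-0.03,-0.02,0,0],[1,-0.06,-0.04,0,0],[1,-0.07,-0.047,0,0],[1,-0.075,-0.051,0,0],[1,-0.07,-0.047,0,0],[1,-0.055,-0.037,0,0],[1,-0.035,-0.024,0,0],[1,-0.018,-0.013,0,0]]'
python3 - <<'E'
from h import *
A=snap('scene','s22.png');B=snap('side','i22.png');wlook('w22a.png');im,c=wlook('w22.png')
W=cv2.imread('pics/w22.png');cv2.imwrite('pics/w22c.png',cv2.resize(W[100:290,160:360],None,fx=3.15,fy=3.15,interpolation=cv2.INTER_CUBIC))
import pickle;pickle.dump(c,open('c22.pkl','wb'))
cv2.imwrite('pics/c22.png',cv2.cvtColor(np.hstack([cv2.resize(A[140:220,220:300],(400,400)),cv2.resize(B[200:280,185:265],(400,400))]),cv2.COLOR_RGB2BGR))
E
```

```text
clock: 25.73
position: [0.4709, 0.0121, 0.128]
ee_rot: [-2.501, -1.898, 0.004]
force: [0.4, 0.4, -0.2]
width: 0.998
pos [0.4742 0.0137 0.1287] jaw -15.51 maxdq 0.036 F [0.7 0.1 0.5] w 92.0 t 25.88
pos [0.4749 0.0141 0.1288] jaw -15.46 maxdq 0.019 F [-0.2  1.  -0.2] w 92.1 t 25.93
```

View pics/w22c.png

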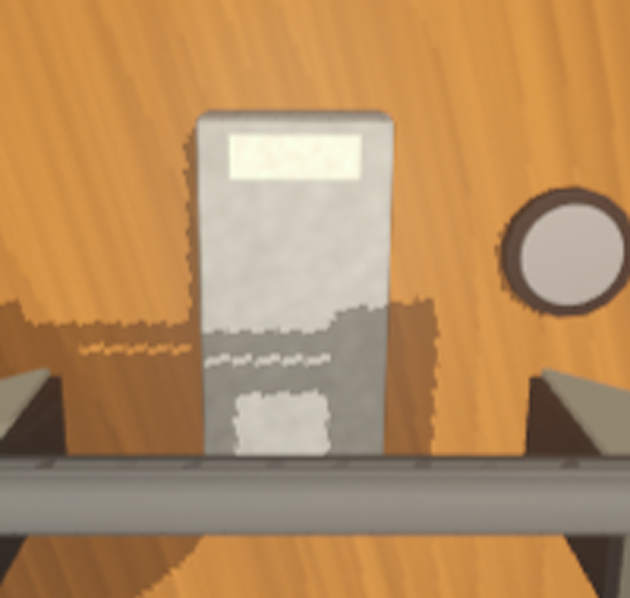

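View pics/c22.png

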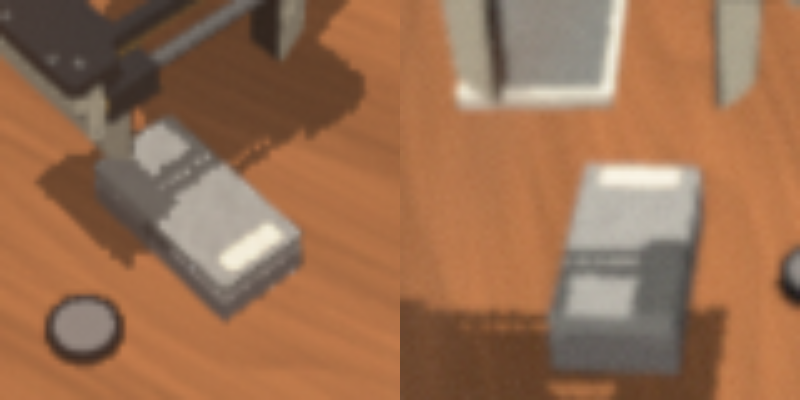

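```bash
python3 - <<'E'
from h import *
import pickle;c=pickle.load(open('c22.pkl','rb'))
f=lambda x,y,z:(ray('wrist',x/3.15+160-.35,y/3.15+100-.35,z,c)[:2]*1000)
k=[f(*p,.032) for p in [(198,120),(393,119)]];d=k[1]-k[0];t=np.arctan2(d[1],d[0]);cen=(k[0]+k[1])/2+55*np.array([np.sin(t),-np.cos(t)])
print(np.degrees(t),np.hypot(*d),cen); m=[f(*p,.032) for p in [(202.5,350),(387,350)]];print('mid',m,(m[0]+m[1])/2)
l,r=f(500,252,.006),f(640,252,.006);print('disc',l,r); 
u=np.array([np.cos(t),np.sin(t)]);v=np.array([-u[1],u[0]])
for p in (l,r,(l+r)/2):print((p-cen)@u,(p-cen)@v)
for q in m:print('edge',(q-cen)@u,(q-cen)@v)
o=arm.observe()['position'];print(o,(o[:2]*1000-cen)@u,(o[:2]*1000-cen)@v)
E
```

```text
-15.271002980068374 52.51416610769917 [474.52106579  12.2957054 ]
mid [array([445.54067024,   9.42378039]), array([496.92006407,  -4.88627912])] [471.23036715   2.26875063]
disc [539.00563493   7.45780957] [580.99829905  -4.23668077]
63.48190164799054 12.317185425025196
107.0719917452528 12.095849686162145
85.27694669662172 12.206517555593686
edge -27.200700546158664 -10.403517175508702
edge 26.13358303736355 -10.675746046194686
[0.47493036 0.01410938 0.12875806] -0.08284930620634672 1.8574380692718004
```

```bash
python3 -m crank '[[0.8,0,-0.002,-0.02,0],[0.8,0,-0.002,-0.04,0],[0.8,0,0,-0.055,0],[0.8,0,0,-0.055,0],[0.8,0,0,-0.04,0],[0.8,0,0,-0.022,0],[0.8,0,0,-0.012,0],[0.8,0,0,-0.008,0]]' 20
python3 -m crank '[[0.76,0,0,0,0],[0.72,0,0,0,0],[0.69,0,0,0,0],[0.67,0,0,0,0],[0.65,0,0,0,0],[0.63,0,0,0,0],[0.61,0,0,0,0],[0.6,0,0,0,0]]' 20
python3 - <<'E'
from h import *
wlook('w23.png')
E
```

```text
clock: 26.6
position: [0.4743, 0.0119, 0.0274]
ee_rot: [-2.501, -1.902, 0.001]
force: [-0.2, -0.3, -0.2]
width: 0.796
clock: 27.27
position: [0.4736, 0.012, 0.0282]
ee_rot: [-2.5, -1.901, 0.0]
force: [-2.5, 0.5, 4.1]
width: 0.609
pos [0.4736 0.012  0.0282] jaw -15.5 maxdq 0.001 F [-2.4  1.2  4.2] w 56.0 t 27.32
```

View pics/w23.png

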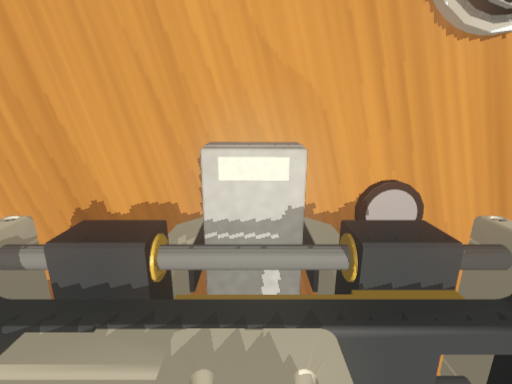

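```bash
python3 -m crank '[[0.5,0,0,0,0],[0.5,0,0,0,0],[0.5,0,0,0,0],[0.5,0,0,0.005,0],[0.5,0,0,0.01,0],[0.5,0,0,0.015,0],[0.5,0,0,0.02,0],[0.5,0,0,0.025,0]]' 30
python3 -m crank '[[0.5,0,0,0.03,0],[0.5,0,0,0.025,0],[0.5,0,0,0.015,0],[0.5,0,0,0.008,0],[0.5,0,0,0,0],[0.5,0,0,0,0],[0.5,0,0,0,0],[0.5,0,0,0,0]]'
python3 - <<'E'
from h import *
wlook('w24.png');A=snap('scene','s24.png');B=snap('side','i24.png')
cv2.imwrite('pics/c24.png',cv2.cvtColor(np.hstack([cv2.resize(A[90:220,200:320],(384,416)),cv2.resize(B[150:290,170:290],(357,416))]),cv2.COLOR_RGB2BGR))
E
```

```text
clock: 27.98
position: [0.4739, 0.0116, 0.0588]
ee_rot: [2.501, 1.901, -0.001]
force: [-0.1, 0.5, -1.4]
width: 0.608
clock: 28.65
position: [0.4737, 0.0117, 0.0889]
ee_rot: [-2.501, -1.901, 0.001]
force: [-1.0, 0.3, -0.7]
width: 0.609
pos [0.4737 0.0117 0.0889] jaw -15.51 maxdq 0.002 F [ 0.   0.5 -0.8] w 55.6 t 28.7
```

View pics/c24.png

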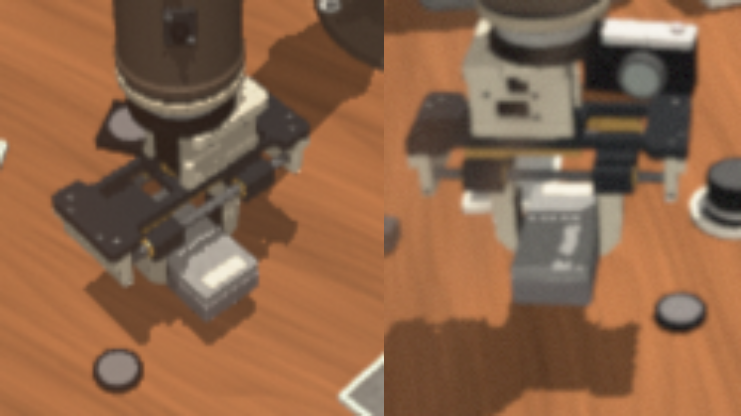

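View pics/w24.png

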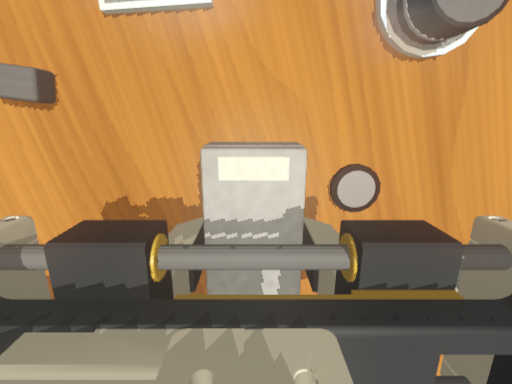

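```bash
python3 -m crank '[[0.5,-0.005,0.03,0.02,0.01],[0.5,-0.005,0.06,0.02,0.01],[0.5,-0.005,0.085,0.01,0.01],[0.5,-0.005,0.09,0,0.01],[0.5,-0.005,0.09,0,0.01],[0.5,-0.005,0.085,0,0.01],[0.5,-0.005,0.06,0,0.01],[0.5,-0.005,0.035,0,0.005]]'
python3 -m crank '[[0.5,0,0.02,0,0],[0.5,0,0.007,0,0],[0.5,0,0,0,0],[0.5,0,0,0,0],[0.5,0,0,0,0],[0.5,0,0,0,0],[0.5,0,0,0,0],[0.5,0,0,0,0]]'
python3 - <<'E'
from h import *
im,c=wlook('w25.png');snap('scene','s25.png');snap('side','i25.png')
E
```

```text
clock: 29.47
position: [0.4573, 0.2294, 0.109]
ee_rot: [-2.419, -2.003, -0.0]
force: [-0.1, 1.1, -2.3]
width: 0.607
clock: 30.13
position: [0.4581, 0.2361, 0.1094]
ee_rot: [-2.425, -1.997, -0.0]
force: [-0.1, 0.7, -1.6]
width: 0.607
pos [0.4581 0.2362 0.1094] jaw -11.04 maxdq 0.005 F [ 0.   0.3 -1.8] w 55.9 t 30.18
```

View pics/w25.png

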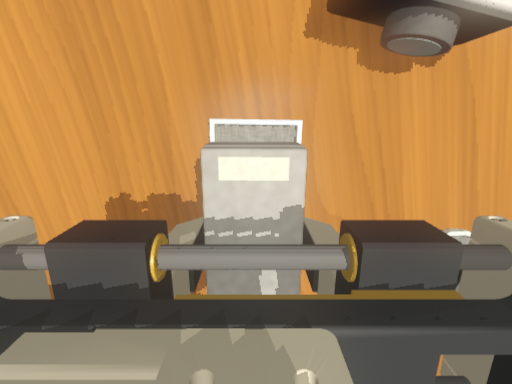

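```bash
python3 - <<'E'
from h import *
W=cv2.imread('pics/w25.png');cv2.imwrite('pics/w25c.png',cv2.resize(W[105:165,190:320],None,fx=6,fy=6,interpolation=cv2.INTER_CUBIC))
E
```

```text
(no output)
```

View pics/w25c.png

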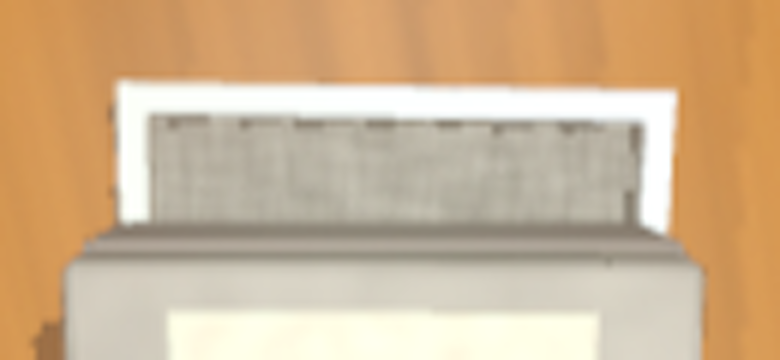

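```bash
python3 - <<'E'
from h import *
c=arm.get_calibration('wrist')
f=lambda x,y,z:(ray('wrist',x/6+190-.42,y/6+105-.42,z,c)[:2]*1000)
zb=.1094-.0282
def rep(a,b,half):
  d=b-a;t=np.arctan2(d[1],d[0]);print(np.degrees(t).round(2),np.hypot(*d).round(1),'cen',((a+b)/2+half*np.array([np.sin(t),-np.cos(t)])).round(1))
rep(f(116,82,.008),f(677,91,.008),67)
rep(f(66,262,zb+.032),f(702,261,zb+.032),55)
rep(f(108,228,zb),f(655,228,zb),55)
E
```

```text
-11.95 79.5 cen [459.7 238.1]
-10.98 52.0 cen [458.6 236.9]
-11.07 55.1 cen [458.3 236.9]
```

```bash
python3 -m crank '[[0.5,0.002,0.002,-0.02,-0.013],[0.5,0,0,-0.035,0],[0.5,0,0,-0.04,0],[0.5,0,0,-0.035,0],[0.5,0,0,-0.025,0],[0.5,0,0,-0.016,0],[0.5,0,0,-0.01,0],[0.5,0,0,-0.005,0]]'
python3 -m crank '[[0.5,0,0,-0.002,0],[0.5,0,0,-0.002,0],[0.5,0,0,-0.002,0],[0.5,0,0,-0.001,0],[0.5,0,0,0,0],[0.5,0,0,0,0],[0.5,0,0,0,0],[0.5,0,0,0,0]]'
python3 - <<'E'
from h import *
B=snap('side','i26.png');A=snap('scene','s26.png');wlook('w26.png')
cv2.imwrite('pics/c26.png',cv2.cvtColor(np.hstack([cv2.resize(A[160:280,280:400],(400,400)),cv2.resize(B[150:250,160:260],(400,400))]),cv2.COLOR_RGB2BGR))
E
```

```text
clock: 30.95
position: [0.4588, 0.2373, 0.0345]
ee_rot: [2.438, 1.981, -0.001]
force: [0.6, 0.2, -1.9]
width: 0.604
clock: 31.62
position: [0.4589, 0.2374, 0.0322]
ee_rot: [2.438, 1.982, 0.0]
force: [-0.1, 0.4, -2.1]
width: 0.605
pos [0.4588 0.2374 0.0322] jaw -11.78 maxdq 0.003 F [-0.4 -0.4 -0.6] w 55.4 t 31.77
```

View pics/c26.png

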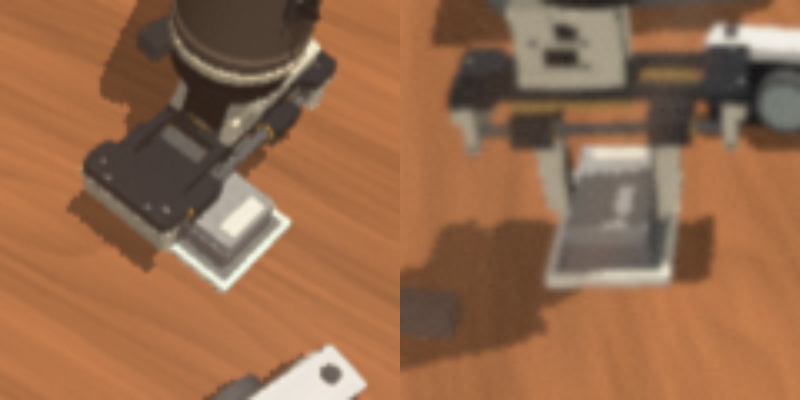

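View pics/w26.png

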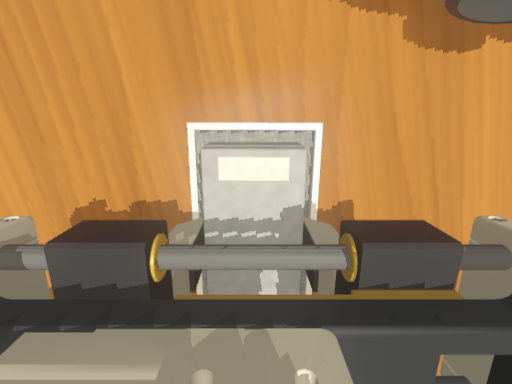

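The box is well centred in its tray, so I'll lower the last millimetre.

```bash
python3 -m crank '[[0.5,0,0,-0.001,0],[0.5,0,0,-0.001,0],[0.5,0,0,-0.001,0],[0.5,0,0,0,0],[0.5,0,0,0,0],[0.5,0,0,0,0],[0.5,0,0,0,0],[0.5,0,0,0,0]]'
```

```text
clock: 32.43
position: [0.4589, 0.2374, 0.0312]
ee_rot: [-2.438, -1.981, -0.0]
force: [-2.0, 0.0, 6.4]
width: 0.608
```

```bash
python3 -m crank '[[0.5,0,0,0,0],[0.62,0,0,0,0],[0.64,0,0,0,0],[0.68,0,0,0,0],[0.72,0,0,0,0],[0.8,0,0,0,0],[0.85,0,0,0,0],[0.85,0,0,0,0]]'
python3 -m crank '[[0.85,0,0,0,0],[0.85,0,0,0.01,0],[0.85,0,0,0.03,0],[0.85,0,0,0.06,0],[0.85,0,0,0.09,0],[0.85,0,0,0.09,0],[0.85,0,0,0.06,0],[0.85,0,0,0.03,0]]'
python3 -m crank '[[0.85,-0.02,-0.04,0.03,0],[0.85,-0.02,-0.08,0.02,0],[0.85,-0.02,-0.09,0,0],[0.85,-0.02,-0.08,0,0],[0.85,0,-0.06,0,0],[0.85,0,-0.03,0,0],[0.85,0,0,0,0],[0.85,0,0,0,0]]'
python3 - <<'E'
from h import *
B=snap('side','i27.png');A=snap('scene','s27.png');wlook('w27.png')
E
```

```text
clock: 33.1
position: [0.4588, 0.2374, 0.0309]
ee_rot: [2.438, 1.982, -0.0]
force: [-0.0, -0.1, -0.2]
width: 0.84
clock: 33.77
position: [0.4601, 0.2377, 0.1825]
ee_rot: [2.438, 1.981, 0.007]
force: [0.7, 0.3, 0.2]
width: 0.848
clock: 34.43
position: [0.4272, 0.0857, 0.1992]
ee_rot: [-2.439, -1.98, -0.001]
force: [-0.3, 0.6, -0.2]
width: 0.848
pos [0.4271 0.0868 0.1989] jaw -11.67 maxdq 0.004 F [ 0.2 -0.4  0.1] w 78.3 t 34.58
```

View pics/i27.png

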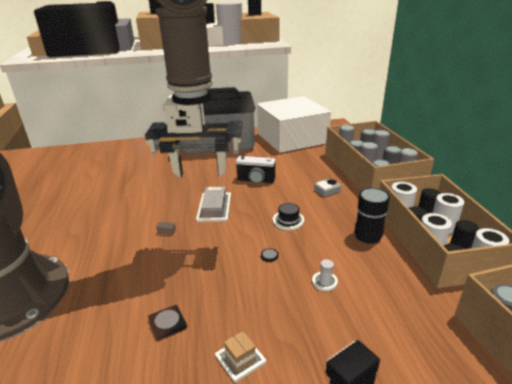

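View pics/s27.png

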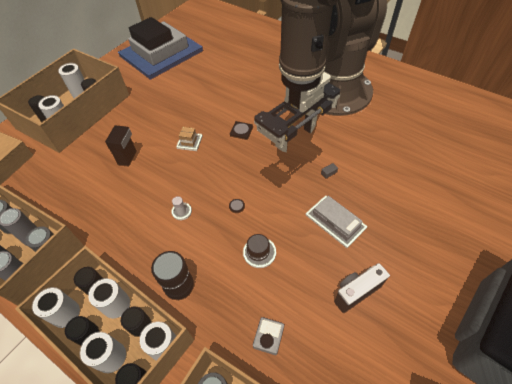

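View pics/w27.png

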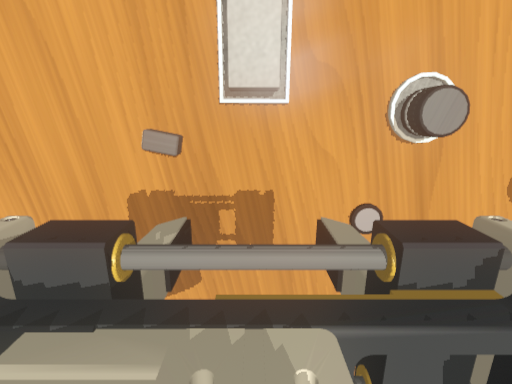

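The side and scene views show all four pieces upright in their trays. The camera still appears at scene pixel (362,287). I'll check numerically that it hasn't moved, then hand in.

```bash
python3 - <<'E'
from h import *
for a,b,(x0,y0,x1,y1) in [('scene0','s27',(325,255,400,318)),('side0','i27',(232,150,280,188))]:
  A=cv2.imread(f'pics/{a}.png')[y0:y1,x0:x1].astype('float32').mean(2);B=cv2.imread(f'pics/{b}.png')[y0:y1,x0:x1].astype('float32').mean(2)
  print(a,np.abs(A-B).mean(),cv2.phaseCorrelate(A,B)[0])
print(arm.sign_off())
E
```

```text
scene0 2.7235272 (0.46003851534644724, -0.017404164731729566)
side0 3.8673244 (-0.10174842334998146, -0.03002878536386433)
the job is handed in; nothing more can be done
None
```

The pile is taken apart and the job is handed in at about 35 s of the 115 s allowed. I moved the film can, film carton, lens and slide box in that order, each into its matching tray. Each piece was set down until the wrist felt the tray floor (5–16 N), let go and left standing.

- **Pieces:** the last side and scene pictures show all four upright inside their trays. The gripper is empty, open and well clear of everything.
- **Compact camera:** comparing pictures from before and after shows a shift of no more than about 0.5 px, roughly 1 mm. That is within image noise and lighting changes. The arm never came near it.
- **Measurements:** my first single-view positions disagreed by up to about 9 mm in y, because I had assumed the wrong height for the tray outlines. With that corrected, the scene and side views agreed to about 3 mm. The wrist camera agreed to about 2 mm before each placement.
- **Forces:** the readings I saw peaked at about 16 N, when the carton touched down. I did not log forces between readings.

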